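Book a sample into its bay

TASK

One bay of the three-bay sample station has just been given a pot, which still stands near the open front end of its lane while the bay's flip tag shows green for free. With the fingertips, slide that pot along the bay floor (keep it upright and do not lift it) until it is fully home against the back stop; then flip the same bay's tag over its hinge so that it lies flat to the back and shows red for occupied. Leave the other two bays' tags, the pot already booked in, and the things on the bench as they are.

Things in the scene. Friction and masses are not known exactly. Their poses are not given: they have to be found in the camera images.
- bay_new: The bay that has just been given a pot: open-fronted, 200 mm deep (x), 128 mm wide (y). Origin: centre of the underside, 8 mm above the bench; x points to the back stop, y left, z up. Three such bays stand side by side on one aluminium plate, same heading, 130 mm apart, order varies. Slippery grey floor 6 mm above the origin. The pot lane is the left part (centre y = +21 mm), the flip tag the right (y = -44 mm)
- bay_full: the same kind of bay (the one whose pot is already home, tag red); same sizes and axes as bay_new
- bay_empty: the same kind of bay (the one without a pot, tag green); same sizes and axes as bay_new
- pot_new: the pot to book in: white sample pot with a red screw lid, 63 mm tall, 55 to 140 g. Origin: centre of the underside. Lid 68 mm across (from 48 to 63 mm up), body below it 54 mm across at the foot to 62 mm at the lid. Starts upright on the floor of bay_new near the mouth of the lane
- pot_full: the same kind of pot, already home in bay_full
- bay_new_home (a point): where the centre of the underside of a pot stands when home in bay_new: on the floor, 50 mm behind the bay's origin, on the lane's centre line. The lane is 64 mm wide between two white guides 24 mm high; they flare to 79 mm at the mouth (bay x = -96 to -35 mm). The back stop is 64 mm high, stepped so that lid and body both meet it
- tag_new (a joint): angle of bay_new's flip tag, rad: 0 = flat to the front (bay -x), green face with white ring up; pi/2 = upright; 3.14 = flat to the back (stop), red face with white bar up. Starts at 0 to 0.25. Friction hinge, about 0.014 N m: it stays where it is left
- tag_full (a joint): angle of bay_full's flip tag, rad: 0 = flat to the front (bay -x), green face with white ring up; pi/2 = upright; 3.14 = flat to the back (stop), red face with white bar up. Starts at 2.9 to 3.14. Friction hinge, about 0.014 N m: it stays where it is left
- tag_empty (a joint): angle of bay_empty's flip tag, rad: 0 = flat to the front (bay -x), green face with white ring up; pi/2 = upright; 3.14 = flat to the back (stop), red face with white bar up. Starts at 0 to 0.25. Friction hinge, about 0.014 N m: it stays where it is left
- bay_new_tag_pivot (a point): middle of the hinge axis of bay_new's tag, 61 mm above the bay's origin; the axis runs along the bay's y. It sits on a pedestal 38 mm wide (y), 40 mm deep (x), whose top is 7 mm below the axis; its foot is 52 mm deep
- bay_new_tag_edge (a point): middle of the free outer edge of bay_new's tag; moves with it. The tag is a black-edged plate 5 mm thick and 32 mm wide, its edge 62 mm from the hinge axis. Lying flat to the front, its outer 42 mm hang free 52 mm above the bay floor, so that a tilted fingertip fits under the edge
- bay_full_tag_edge (a point): the same point on bay_full's tag
- bay_empty_tag_edge (a point): the same point on bay_empty's tag
- log_book: blue hard-cover book 210 x 148 x 17 mm at the right, standing by; leave it alone
- ballpoint: pen 142 mm long lying on the log book, standing by; leave it alone
- tape_roll: roll of tape 65 mm across, 19 mm high, at the right front, standing by; leave it alone
- marker: black and blue marker pen 132 mm long, at the right front, standing by; leave it alone
- timer: small white timer 60 x 66 x 18 mm at the left, standing by; leave it alone
- beaker_250: glass beaker 71 mm across, 92 mm tall, at the left, standing by; leave it alone
Not all that is in view belongs to the job. Leave any pink or purple look-alike of the pot_new alone.

How it is judged:
On the way, in this order (a step that is already met when the one before it is completed fails the run):
1. the new pot stands fully home against the back stop of its lane, tag not yet flipped (horizontal distance between pot_new and bay_new_home below 0.007 m and x of pot_new in the frame of bay_new_home above -0.005 m and angle between pot_new's own z axis and vertical below 0.08 rad and value of joint tag_new below 0.6 rad), for 0.2 s.
2. that bay's tag lies flat to the back, red face up (value of joint tag_new above 3.04 rad), for 0.2 s.
At the end, for the whole second after the job is handed in: New pot upright, at rest, home at the back stop (within 5 mm along the lane, 7 mm in all); its tag flat to the back, red up (over 3.04 of 3.14 rad). Other tags moved under 12 mm at the edge, the booked-in pot under 8 mm, bystanders under 20 mm (horizontal distance between pot_new and bay_new_home below 0.007 m and x of pot_new in the frame of bay_new_home above -0.005 m and angle between pot_new's own z axis and vertical below 0.08 rad and linear speed of pot_new below 0.01 m/s and value of joint tag_new above 3.04 rad and distance of pot_full from where it was at the start of the episode below 0.008 m and distance of each of bay_full_tag_edge, bay_empty_tag_edge from where it was at the start of the episode below 0.012 m and distance of each of log_book, ballpoint, tape_roll, marker, timer, beaker_250 from where it was at the start of the episode below 0.02 m); the robot touches nothing.
It fails at once if the new pot is lifted off the bay floor (over 10 mm) instead of slid (z of pot_new in the frame of bay_new_home above 0.01 m).
It fails at once if the new pot is tipped (over 0.5 rad) (angle between pot_new's own z axis and vertical above 0.5 rad).
It fails at once if the pot already booked in is shoved or lifted out of place (distance of pot_full from where it was at the start of the episode above 0.012 m).
It fails at once if another bay's tag is turned (distance of any of bay_full_tag_edge, bay_empty_tag_edge from where it was at the start of the episode above 0.02 m).
It fails at once if a bystander on the bench is knocked or carried away (distance of any of log_book, ballpoint, tape_roll, marker, timer, beaker_250 from where it was at the start of the episode above 0.03 m).
It also fails if it takes over 54 s, if anything falls off the work surface, if the arm or the gripper's body presses on something with over 40 N, if the wrist force passes 120 N, or if a joint passes its speed limit or range.

ROBOT

A 6-joint arm with a two-finger parallel gripper is mounted at the origin on a cart in front of the work surface, level with it; the furniture and walls round the work are solid. World frame = base frame: x ahead of the robot, y to its left, z up, the work surface at z = 0. Lengths are in m, angles in rad, forces in N, time in s.
With the tool pointing down it reaches from about 0.25 to 0.775 m from the base axis. Payload 4 kg.
Tool frame: the origin (TCP) lies on the centre line of the jaws, within the pads' length; the fingertips stand 14 mm ahead of it and the grasp point (between the pads) lies 5 mm behind it (robot.tcp_to_tips is the distance from the TCP to the fingertips, in m); z points along the fingers, y is the line along which they close (so a half turn about z gives the same grasp; the last joint's range is limited). The gripper opens to 94 mm and grips with 3 to 60 N. Pads are 16 mm wide; open, the fingers measure 119 mm over their backs; the gripper's body (75 mm by 177 mm) begins 78 mm behind the grasp point.
Start: joints at [-1.442, 0.087, 1.371, -0, 1.684, -0.103], TCP at [0.126, -0.535, 0.22] pointing down, gripper open.
Joint ranges: [-3.1, 3.1], [-0.76, 2.03], [0.27, 2.55], [-1.08, 4.22], [0.17, 2.65], [-2.57, 2.57]. Speed limits (rad/s): [2.79, 2.79, 3.14, 3.14, 3.14, 3.14].

INTERFACE

Orientations are given as [roll, pitch, yaw] about the fixed x, y, z axes, in that order (R = Rz(yaw) Ry(pitch) Rx(roll)).
In Python, from bench import robot gives the robot as it stands.
- The arm moves only by the tool carry_out, never from a script. Its argument "increments" is a list of rows, each a list of 3 entries, a list of its own where there are three numbers: the closure in counts, from 0 (fully open) to 255 (shut), then the shift along the tool's x, y, z in mm, then the turn about the tool's z in degrees. In form: [[fingers, [dx, dy, dz], twist], ...]. A call has 1 to 8 rows; each row shifts and turns the commanded pose from where the row before left it, along the tool's axes as they then stand; what a row does not reach is not made up. A row lasts 1/10 s, in which the tool goes at most 50 mm and 8.59 degrees, less where a joint would pass 70% of its speed; a pose out of reach is approached as far as the arm can. A call with a gripper value outside its range is refused whole. The fingers move at their own pace and stop on an object; the grip force is fixed at half the most. Time passes only in rows, so rows that do not move let the fingers close. It gives the time, the measured TCP pose, the force, the opening and the grip force at its end, in the units of the state.
- robot.get_obs(): the state, without advancing time (a new reading comes with each control period).
- robot.snapshot(name): name is "scene" or "side" or "wrist"; returns the picture (480x640x3 uint8, blue, green, red); there is no depth.
- robot.get_calibration(name): a dict with "vfov" (degrees; the focal length in pixels is half the picture's height over the tangent of half this angle, whatever the lens; pixels are square), "cx", "cy" (the principal point, pixels), "T" (4x4, takes a point from camera to world coordinates). Camera axes: x right, y down, z forward; pixel columns grow to the right and rows downward; lengths in m; the calibration is good to about 2 mm. A picture is of the moment at which its call begins: read the wrist's pose just before it. get_calibration takes no time and is no camera call; for the wrist camera it gives the pose at the moment of the call.
- robot.close_job(): hands the job in; it is judged then, once.
The state is a dict: "time": time; "joint_positions": joint angles; "qvel": joint speeds; "joint_torque": joint torques, N m; "tool_pos": TCP position; "ee_rot": TCP orientation; "wrist_force": force on the tool from outside, world axes, zero at the start; "wrist_torque": the same for the moment, N m; "width": finger opening in m; "finger_force": force on a finger pad.
Only numpy, scipy, OpenCV 4.12 (cv2) and the standard library are available. Lean on these libraries where they do the work, as an engineer would, in place of code of your own. Each camera call takes 0.05 s, during which the arm holds its last target. There are 200 camera calls.

## Working session

There is one attempt and no reset: what is moved stays moved. The work goes in short steps, Python scripts to look and compute and a tool call to move; the robot and the scene stay as the last step left them, time stands still between calls to the robot, and variables do not carry over. Pictures are saved under pics/ and viewed, at most 10 in all, crops included, and the job is handed in when it is done.

Besides the shell and the picture viewer there is one more tool, called after "Request:" as a command line: name --argument value ..., lists and objects as JSON in quotes. carry_out: Moves the arm, as the interface text tells. Its arguments: {"type":"object","properties":{"increments":{"type":"array","items":{"type":"array"}}},"required":["increments"]}

```bash
mkdir -p pics; ls
python3 - <<'E'
from bench import robot
import cv2,numpy as np
for n in("scene","side"):
    im=robot.snapshot(n);cv2.imwrite(f"pics/{n}0.png",im)
    c=robot.get_calibration(n);print(n,c["vfov"],c["cx"],c["cy"],np.round(c["T"],3).tolist(),{k:v for k,v in c.items() if k not in("T",)})
o=robot.get_obs();print(o)
E
```

```text
pics
scene 45.17811645454942 321.4731686656637 241.05796355015624 [[-0.48, -0.437, 0.761, -0.691], [-0.877, 0.229, -0.422, 0.618], [0.01, -0.87, -0.493, 0.85], [0.0, 0.0, 0.0, 1.0]] {'vfov': 45.17811645454942, 'cx': 321.4731686656637, 'cy': 241.05796355015624}
side 50.182971576322174 323.86447021514135 242.14938561140076 [[0.995, -0.058, 0.076, 0.367], [-0.096, -0.632, 0.769, -1.34], [0.003, -0.773, -0.635, 1.159], [0.0, 0.0, 0.0, 1.0]] {'vfov': 50.182971576322174, 'cx': 323.86447021514135, 'cy': 242.14938561140076}
{'time': 0.1, 'joint_positions': array([-1.44210184e+00,  8.78781549e-02,  1.37208601e+00, -2.38691615e-05,
        1.68359457e+00, -1.03154662e-01]), 'qvel': array([-0.0007547 ,  0.00082114, -0.00231217, -0.00176013,  0.00096276,
        0.0017989 ]), 'joint_torque': array([ 1.88267564e-03, -3.41253662e+01, -3.03300977e+01,  7.19488389e-02,
        3.04250268e-02, -9.53890253e-05]), 'tool_pos': array([ 0.12627647, -0.53483272,  0.21843148]), 'ee_rot': array([-3.13963458e+00, -1.78853972e-04,  2.31846312e-01]), 'wrist_force': array([ 0.18492769, -0.07497061, -0.62121674]), 'wrist_torque': array([0.02937241, 0.03742156, 0.0426787 ]), 'finger_force': 0.0, 'width': 0.0939312278539632}
```

View pics/scene0.png

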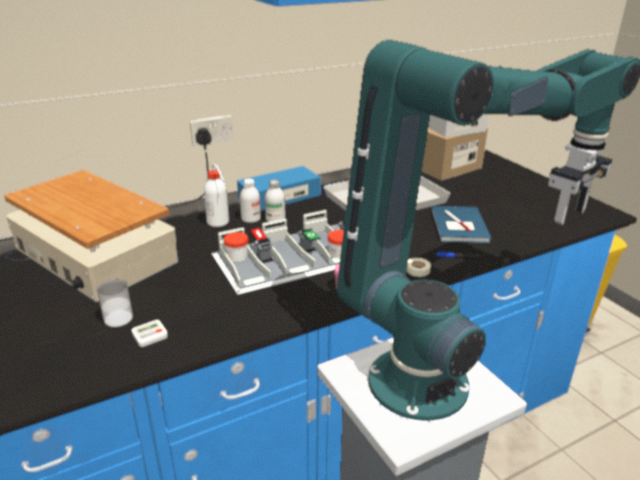

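View pics/side0.png

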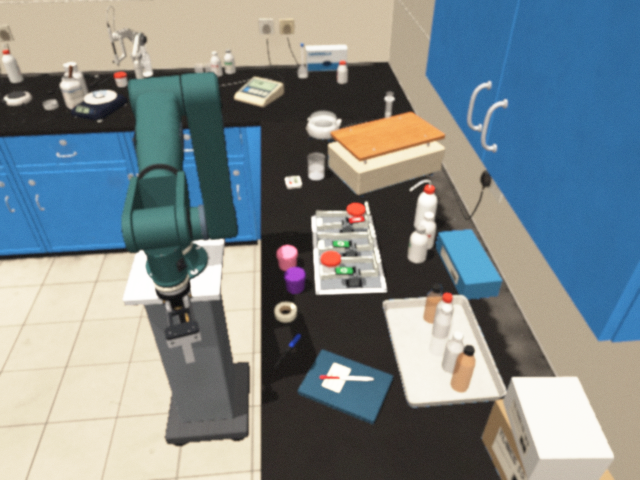

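Three red-lidded or similar pots are in view:
- Side (356,211): red lid at the back with a red tag, which is bay_full.
- Side (331,260): red lid at the mouth with a green tag at (345,271), which is pot_new in the right-hand bay.
- Side (288,257) pink and (295,281) purple: look-alikes, to be left alone.

The middle bay is empty with a green tag at (343,244). Next I'll confirm this in a crop and take rough positions.

```bash
cat > h.py <<'E'
from bench import robot
import cv2,numpy as np
from scipy.spatial.transform import Rotation as Rn
def cal(n):
    c=robot.get_calibration(n);return c,240/np.tan(np.radians(c["vfov"])/2)
def ray(cf,u,v):
    c,f=cf;T=np.array(c["T"]);d=T[:3,:3]@np.array([(u-c["cx"])/f,(v-c["cy"])/f,1]);return T[:3,3],d/np.linalg.norm(d)
def onz(cf,u,v,z):
    o,d=ray(cf,u,v);return o+d*(z-o[2])/d[2]
def tri(rs):
    A=sum(np.eye(3)-np.outer(d,d) for o,d in rs);b=sum((np.eye(3)-np.outer(d,d))@o for o,d in rs);return np.linalg.solve(A,b)
def proj(cf,p):
    c,f=cf;T=np.array(c["T"]);q=T[:3,:3].T@(np.asarray(p)-T[:3,3]);return q[:2]/q[2]*f+[c["cx"],c["cy"]]
def blobs(im,lo,hi,amin=20):
    h=cv2.cvtColor(im,cv2.COLOR_BGR2HSV);m=cv2.inRange(h,np.array(lo),np.array(hi))
    if lo[0]==0: m|=cv2.inRange(h,np.array([174,lo[1],lo[2]]),np.array([180,255,255]))
    n,_,s,c=cv2.connectedComponentsWithStats(m)
    return [(c[i].round(1).tolist(),s[i].tolist()) for i in range(1,n) if s[i,4]>=amin]
RED=([0,150,90],[6,255,255]);GRN=([50,110,50],[85,255,255])
E
python3 - <<'E'
from h import *
for n in("scene","side"):
    im=cv2.imread(f"pics/{n}0.png");cf=cal(n)
    for nm,(lo,hi) in(("R",RED),("G",GRN)):
        for c,s in blobs(im,lo,hi): print(n,nm,c,s,np.round(onz(cf,*c,.075),3))
im=cv2.imread("pics/side0.png")[190:310,260:420]
cv2.imwrite("pics/c1.png",cv2.resize(im,None,fx=5,fy=5,interpolation=cv2.INTER_CUBIC))
E
```

```text
scene R [212.9, 174.4] [208, 171, 11, 8, 71] [1.08  0.062 0.075]
scene R [257.6, 233.5] [251, 227, 15, 13, 95] [0.624 0.093 0.075]
scene R [335.9, 236.7] [328, 230, 16, 14, 176] [ 0.508 -0.092  0.075]
scene R [236.0, 239.3] [224, 232, 25, 15, 297] [0.621 0.158 0.075]
scene G [309.6, 235.1] [303, 231, 15, 9, 55] [ 0.549 -0.031  0.075]
side R [119.4, 74.6] [113, 72, 14, 6, 68] [-0.486  1.526  0.075]
side R [428.6, 188.9] [423, 184, 12, 10, 78] [0.927 0.256 0.075]
side R [355.9, 209.4] [346, 202, 19, 19, 238] [0.631 0.148 0.075]
side R [352.0, 220.6] [348, 219, 12, 4, 24] [0.607 0.083 0.075]
side R [330.5, 258.7] [321, 252, 20, 15, 230] [ 0.511 -0.112  0.075]
side R [447.0, 296.7] [443, 292, 9, 11, 79] [ 0.835 -0.313  0.075]
side R [325.1, 376.9] [320, 376, 14, 3, 23] [ 0.449 -0.56   0.075]
side G [346.5, 244.1] [344, 242, 6, 5, 24] [ 0.571 -0.044  0.075]
side G [338.0, 270.7] [336, 268, 6, 6, 26] [ 0.528 -0.17   0.075]
side G [349.9, 270.5] [347, 268, 7, 6, 33] [ 0.565 -0.173  0.075]
```

View pics/c1.png

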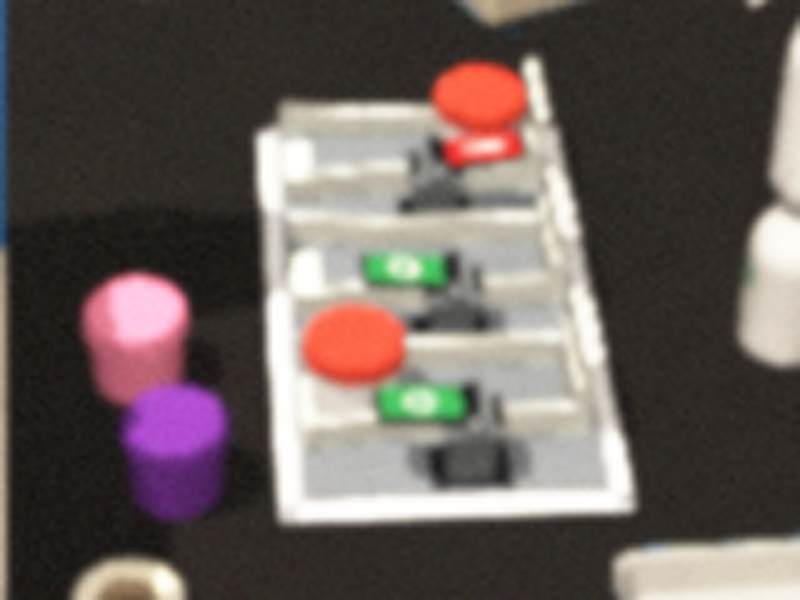

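The crop confirms it. The right-hand bay has a red-lidded pot at its mouth, at crop (353,343), and a green tag at (420,402). The pink and purple pots stand in front of the plate and stay untouched. I'll move the wrist camera over the bay.

Request:
carry_out --increments '[[0,[36,-27,-16],0],[0,[36,-27,-16],0],[0,[36,-27,-16],0],[0,[36,-27,-16],0],[0,[36,-27,-16],0],[0,[36,-27,-16],0],[0,[36,-27,-16],0],[0,[36,-27,-16],0]]'

```text
time: 0.9
tool_pos: [0.3577, -0.2572, 0.3478]
ee_rot: [-3.141, 0.0, 0.232]
wrist_force: [0.8, -0.4, -0.7]
width: 0.0942
finger_force: 0.0
```

Request:
carry_out --increments '[[0,[36,-27,0],0],[0,[36,-27,0],0],[0,[36,-27,0],0],[0,[36,-27,0],0],[0,[0,0,0],6.5],[0,[0,0,0],6.8],[0,[0,0,0],0],[0,[0,0,0],0]]'

```text
time: 1.7
tool_pos: [0.4722, -0.1207, 0.3471]
ee_rot: [-3.141, 0.001, 0.002]
wrist_force: [-0.2, -0.2, 0.2]
width: 0.0938
finger_force: 0.0
```

Run:
```python
from h import *
o=robot.get_obs();cf=cal("wrist");im=robot.snapshot("wrist");cv2.imwrite("pics/w1.png",im)
print(o["time"],o["tool_pos"],o["ee_rot"],o["joint_positions"],cf[0]["vfov"],np.round(cf[0]["T"],3).tolist())
np.save("w1.npy",cf[0]["T"])
for nm,(lo,hi) in(("R",RED),("G",GRN)):
    for c,s in blobs(im,lo,hi,80): print(nm,c,s,np.round(onz(cf,*c,.075),3))
```

```text
1.7 [ 0.47223513 -0.12069835  0.34707963] [-3.14136850e+00  7.20411573e-04  2.07262615e-03] [-3.66582513e-01 -4.17711198e-02  1.25120743e+00 -5.40155919e-05
  1.93290913e+00  1.20212215e+00] 67.68510224511502 [[0.001, -0.968, -0.25, 0.543], [-1.0, -0.001, 0.001, -0.12], [-0.001, 0.25, -0.968, 0.512], [0.0, 0.0, 0.0, 1.0]]
R [81.1, 62.4] [49, 30, 65, 64, 3117] [0.63  0.151 0.075]
R [137.8, 68.5] [123, 44, 30, 51, 908] [0.624 0.089 0.075]
R [305.0, 159.9] [286, 145, 44, 37, 715] [ 0.523 -0.099  0.075]
G [250.9, 120.5] [243, 114, 21, 19, 213] [ 0.568 -0.036  0.075]
G [366.3, 126.2] [354, 120, 22, 18, 223] [ 0.562 -0.171  0.075]
```

View pics/w1.png

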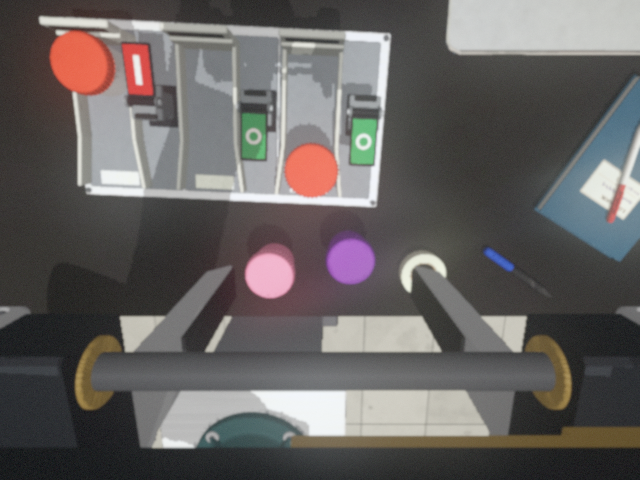

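The wrist view shows:
- pot_new's lid at (311,170) in the right-hand lane, with its green tag at (363,140) and hinge at (363,110).
- bay_empty's tag at (254,135), and pot_full at (82,62) with its red tag.
- Plate corners at (388,36), (376,206) and (88,188).

I'll take a second wrist view for triangulation.

Request:
carry_out --increments '[[0,[20,20,10],0],[0,[20,20,10],0],[0,[20,20,10],0],[0,[0,0,0],0],[0,[0,0,0],0]]'

```text
time: 2.25
tool_pos: [0.532, -0.1812, 0.3167]
ee_rot: [-3.14, 0.002, -0.001]
wrist_force: [0.3, -0.5, 0.3]
width: 0.0936
finger_force: 0.0
```

```bash
cat >> h.py <<'E'
def meas(im,cf):
    R={}
    h=cv2.cvtColor(im,cv2.COLOR_BGR2HSV)
    red=cv2.inRange(h,np.array([0,130,50]),np.array([12,255,255]))|cv2.inRange(h,np.array([172,130,50]),np.array([180,255,255]))
    grn=cv2.inRange(h,np.array([45,90,30]),np.array([85,255,255]))
    out=[]
    for nm,m in(("R",red),("G",grn)):
        cs,_=cv2.findContours(cv2.morphologyEx(m,cv2.MORPH_CLOSE,np.ones((5,5))),cv2.RETR_EXTERNAL,cv2.CHAIN_APPROX_NONE)
        for c in cs:
            if cv2.contourArea(c)<250: continue
            r=cv2.minAreaRect(c);out.append((nm,cv2.contourArea(c),np.array(r[0]),np.array(cv2.boxPoints(r)),c))
    return out
E
python3 - <<'E'
from h import *
cf2=cal("wrist");o=robot.get_obs();im2=robot.snapshot("wrist");cv2.imwrite("pics/w2.png",im2)
print(o["time"],o["tool_pos"])
np.save("w2.npy",cf2[0]["T"])
c1=dict(cf2[0]);c1["T"]=np.load("w1.npy");cf1=(c1,cf2[1])
im1=cv2.imread("pics/w1.png")
for im,cf in((im1,cf1),(im2,cf2)):
    for nm,a,c,b,_ in meas(im,cf): print(nm,a,c.round(1),b.round(0).tolist(),onz(cf,*c,.075).round(3))
    print()
E
```

```text
2.25 [ 0.53195952 -0.18116821  0.31665483]
R 2043.5 [311.  169.5] [[286.0, 144.0], [336.0, 144.0], [336.0, 195.0], [286.0, 195.0]] [ 0.512 -0.106  0.075]
R 1207.0 [137.4  69.3] [[122.0, 44.0], [147.0, 41.0], [153.0, 95.0], [128.0, 98.0]] [0.623 0.089 0.075]
R 3136.5 [81.1 62.7] [[39.0, 45.0], [92.0, 19.0], [123.0, 80.0], [70.0, 107.0]] [0.63  0.152 0.075]
G 944.0 [363.1 140.7] [[350.0, 162.0], [353.0, 117.0], [376.0, 119.0], [373.0, 164.0]] [ 0.546 -0.167  0.075]
G 967.5 [253.5 135.5] [[242.0, 113.0], [265.0, 113.0], [265.0, 158.0], [242.0, 158.0]] [ 0.551 -0.038  0.075]

R 2238.0 [259. 223.] [[222.0, 222.0], [258.0, 185.0], [296.0, 223.0], [260.0, 260.0]] [ 0.512 -0.106  0.075]
R 1237.0 [ 75.1 123.3] [[57.0, 98.0], [82.0, 93.0], [93.0, 148.0], [68.0, 153.0]] [0.624 0.089 0.075]
R 2696.5 [ 26. 116.] [[-0.0, 85.0], [52.0, 85.0], [52.0, 147.0], [0.0, 147.0]] [0.631 0.141 0.075]
G 975.5 [312. 194.] [[300.0, 172.0], [324.0, 172.0], [324.0, 216.0], [300.0, 216.0]] [ 0.546 -0.168  0.075]
G 972.0 [197.5 189.5] [[186.0, 167.0], [209.0, 167.0], [209.0, 212.0], [186.0, 212.0]] [ 0.551 -0.038  0.075]
```

View pics/w2.png

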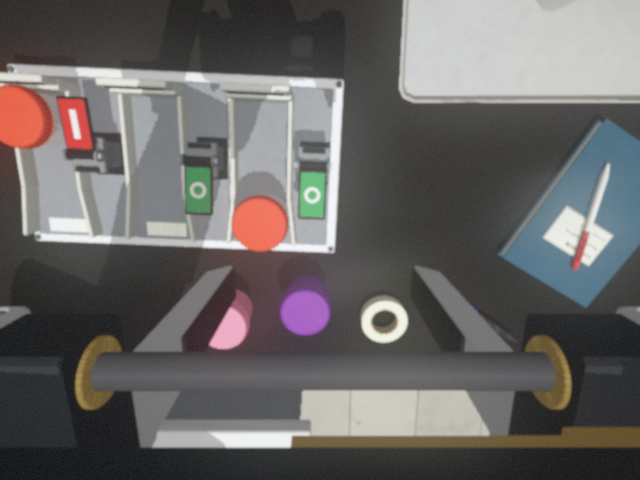

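The second view has the lid at (259,223), the tag at (312,194), the hinge at about (313,157), and plate corners at (342,81), (333,250) and (38,237). I'll triangulate these.

Run:
```python
from h import *
cf=cal("wrist")
F=[]
for k in(1,2):
    c=dict(cf[0]);c["T"]=np.load(f"w{k}.npy");F.append((c,cf[1]))
P={"lid":((311,169.5),(259,223)),"tag":((363.1,140.7),(312,194)),"tagE":((253.5,135.5),(197.5,189.5)),"tagF":((137.4,69.3),(75.1,123.3)),"ring":((363.5,142),(312.5,195)),
"BR":((388,36),(342,81)),"FR":((376,206),(333,250)),"FL":((88,188),(38,237)),}
for n,(a,b) in P.items():
    print(n,tri([ray(F[0],*a),ray(F[1],*b)]).round(4),[onz(f,*q,.008).round(4)[:2].tolist() for f,q in zip(F,(a,b))])
fr,fl,br=[np.mean([onz(f,*q,.008) for f,q in zip(F,P[n])],0) for n in("FR","FL","BR")]
d=fl-fr;e=br-fr
print("heading",np.arctan2(d[1],d[0])-np.pi/2,np.arctan2(e[1],e[0]),np.linalg.norm(d),np.linalg.norm(e))
te=np.array([.551,-.038])-np.array([.546,-.168]);print("tag hd",np.arctan2(te[1],te[0])-np.pi/2,np.linalg.norm(te))
# pale lane guides & hinge: zoom
im=cv2.imread("pics/w2.png")[60:270,170:350]
cv2.imwrite("pics/c2.png",cv2.resize(im,None,fx=2.8,fy=2.8,interpolation=cv2.INTER_CUBIC))
```

```text
lid [ 0.512  -0.1056  0.0731] [[0.5073, -0.1034], [0.4974, -0.0935]]
tag [ 0.5457 -0.1678  0.0716] [[0.546, -0.1746], [0.5367, -0.1658]]
tagE [ 0.5515 -0.0385  0.0766] [[0.5527, -0.0257], [0.5429, -0.0142]]
tagF [0.6236 0.0903 0.0728] [[0.6354, 0.1213], [0.6269, 0.1334]]
ring [ 0.5443 -0.1684  0.0702] [[0.5443, -0.1752], [0.5354, -0.1664]]
BR [ 0.6779 -0.2045 -0.004 ] [[0.6748, -0.2025], [0.6761, -0.2039]]
FR [ 0.4562 -0.1953  0.0024] [[0.4561, -0.1957], [0.4591, -0.1941]]
FL [0.4817 0.2026 0.0187] [[0.4812, 0.2107], [0.478, 0.2105]]
heading -0.054211106836240974 -0.03822844570858606 0.4060386101828646 0.21798302469034458
tag hd -0.038442590021187995 0.1300961183125769
```

View pics/c2.png

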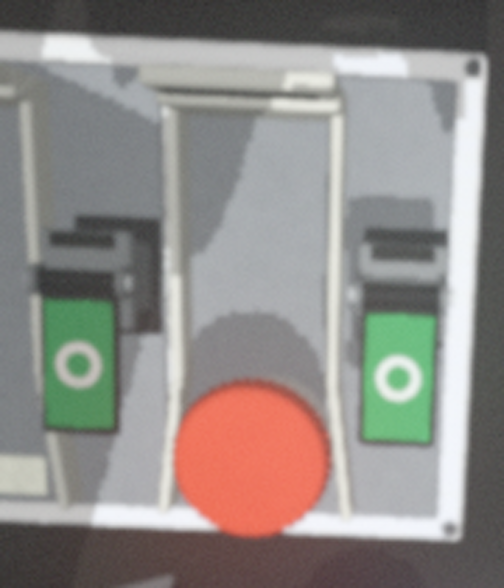

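The measurements agree with the text: lid top z about 0.073, tag about 0.072, bay pitch 0.130. The heading is about -0.042 rad, and home, found from pot_full, is about (0.619, -0.108). I'll position behind the pot.

Request:
carry_out --increments '[[146,[0,0,0],2.4],[146,[-17,-19,28],0],[146,[-17,-19,28],0],[146,[-17,-19,28],0],[146,[-17,-20,28],0],[146,[0,0,0],0],[146,[0,0,0],0]]'

```text
time: 3.0
tool_pos: [0.4675, -0.1006, 0.2067]
ee_rot: [3.141, -0.002, -0.041]
wrist_force: [-0.5, -0.9, 1.5]
width: 0.0421
finger_force: 0.0
```

Run:
```python
from h import *
cf=cal("wrist");im=robot.snapshot("wrist");cv2.imwrite("pics/w3.png",im)
o=robot.get_obs();p=o["tool_pos"];print(o["time"],p,o["ee_rot"],o["width"])
for nm,a,c,b,_ in meas(im,cf): print(nm,a,c.round(1),onz(cf,*c,.075).round(4))
for n,lo,hi in(("pk",[150,60,60],[172,255,255]),("pu",[125,60,40],[148,255,255])):
    for c,s in blobs(im,lo,hi,300): print(n,c,s,onz(cf,*c,.06).round(3))
```

```text
3.05 [ 0.46881979 -0.10136317  0.20818707] [ 3.13969307 -0.0050863  -0.04158511] 0.04051382672264254
R 4475.5 [326.7 176.4] [ 0.512  -0.1052  0.075 ]
R 2817.0 [61.7 37.9] [0.6232 0.0895 0.075 ]
R 1954.5 [15.5 40.5] [0.6229 0.1246 0.075 ]
G 2203.5 [404. 131.] [ 0.5453 -0.1681  0.075 ]
G 2157.5 [239.5 130. ] [ 0.5515 -0.0372  0.075 ]
pk [287.6, 319.0] [261, 277, 49, 77, 2211] [ 0.377 -0.063  0.06 ]
pu [383.5, 289.0] [349, 256, 73, 75, 2093] [ 0.404 -0.154  0.06 ]
```

View pics/w3.png

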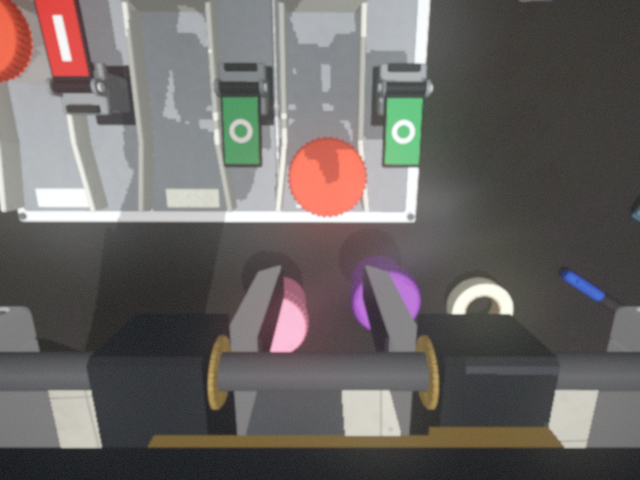

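The fingertips sit behind the lid at (327,176), well forward of the purple and pink pots. I'll go down.

Request:
carry_out --increments '[[146,[0,0,40],0],[146,[0,0,40],0],[146,[0,0,40],0],[146,[0,0,27],0],[146,[0,0,0],0]]'

```text
time: 3.55
tool_pos: [0.4672, -0.1014, 0.0569]
ee_rot: [-3.141, 0.004, -0.043]
wrist_force: [0.3, 0.9, -0.5]
width: 0.0404
finger_force: 0.0
```

Request:
carry_out --increments '[[146,[5,0,0],0],[146,[5,0,0],0],[146,[6,0,0],0],[146,[6,0,0],0],[146,[7,0,0],0],[146,[7,0,0],0],[146,[7,0,0],0],[146,[7,0,0],0]]'

```text
time: 4.35
tool_pos: [0.5182, -0.103, 0.0584]
ee_rot: [3.142, 0.0, -0.042]
wrist_force: [-0.5, -0.4, 1.4]
width: 0.0402
finger_force: 0.7
```

Request:
carry_out --increments '[[146,[7,0,0],0],[146,[7,0,0],0],[146,[7,0,0],0],[146,[7,0,0],0],[146,[6,0,0],0],[146,[5,0,0],0],[146,[4,0,0],0],[146,[3,0,0],0]]'

```text
time: 5.15
tool_pos: [0.5639, -0.105, 0.0584]
ee_rot: [3.141, 0.0, -0.042]
wrist_force: [-1.2, -1.0, 1.4]
width: 0.04
finger_force: 0.6
```

```bash
cat > look.py <<'E'
from h import *
import sys
cf=cal("wrist");im=robot.snapshot("wrist");cv2.imwrite(f"pics/{sys.argv[1]}.png",im)
o=robot.get_obs();print(o["time"],o["tool_pos"],o["ee_rot"],o["wrist_force"],o["width"])
for nm,a,c,b,_ in meas(im,cf): print(nm,a,c.round(1),b.round(0).tolist(),onz(cf,*c,.075).round(4))
E
python3 look.py w4
```

```text
5.2 [ 0.5642406  -0.10504536  0.05844041] [ 3.14153406e+00 -5.54663836e-04 -4.21771280e-02] [ 0.52314926 -0.69284182  0.21312568] 0.04001401254514498
R 16972.5 [322.5 225.3] [[227.0, 182.0], [367.0, 130.0], [418.0, 268.0], [278.0, 320.0]] [ 0.601  -0.1061  0.075 ]
G 1893.0 [463.  298.3] [[431.0, 314.0], [432.0, 281.0], [495.0, 283.0], [494.0, 316.0]] [ 0.5648 -0.1676  0.075 ]
G 1900.0 [177.5 298. ] [[146.0, 282.0], [209.0, 282.0], [209.0, 314.0], [146.0, 314.0]] [ 0.5704 -0.0396  0.075 ]
```

The pot slides cleanly and has about 18 mm to go. I'll ease it onto the stop.

Request:
carry_out --increments '[[146,[3,0,0],0],[146,[3,0,0],0],[146,[3,0,0],0],[146,[2,0,0],0],[146,[2,0,0],0],[146,[2,0,0],0]]'

```text
time: 5.8
tool_pos: [0.5787, -0.1057, 0.0585]
ee_rot: [3.142, 0.0, -0.042]
wrist_force: [-1.8, -0.6, 1.3]
width: 0.0403
finger_force: 0.6
```

Request:
carry_out --increments '[[146,[1,0,0],0],[146,[1,0,0],0],[146,[1,0,0],0],[146,[1,0,0],0],[146,[0,0,0],0]]'

```text
time: 6.3
tool_pos: [0.5827, -0.1058, 0.0584]
ee_rot: [3.142, -0.0, -0.042]
wrist_force: [-0.3, 0.4, 0.4]
width: 0.0405
finger_force: 0.5
```

Request:
carry_out --increments '[[146,[1,0,0],0],[146,[1,0,0],0],[146,[1,0,0],0],[146,[0,0,0],0]]'

```text
time: 6.7
tool_pos: [0.5857, -0.106, 0.0585]
ee_rot: [3.142, -0.0, -0.042]
wrist_force: [-0.5, -0.6, 1.2]
width: 0.0404
finger_force: 0.5
```

```bash
python3 look.py w5
```

```text
6.75 [ 0.58566331 -0.10595387  0.05843136] [ 3.14146262e+00 -1.20033025e-04 -4.22027295e-02] [-0.20506667  0.87792506 -0.43831862] 0.04009680939764793
R 16846.5 [323.2 225.8] [[228.0, 269.0], [278.0, 131.0], [418.0, 182.0], [368.0, 320.0]] [ 0.6226 -0.1073  0.075 ]
```

Request:
carry_out --increments '[[146,[1,0,0],0],[146,[1,0,0],0],[146,[0,0,0],0]]'

```text
time: 7.05
tool_pos: [0.5871, -0.106, 0.0584]
ee_rot: [3.142, 0.001, -0.042]
wrist_force: [-3.3, -0.6, 1.1]
width: 0.0406
finger_force: 1.3
```

Request:
carry_out --increments '[[146,[1,0,0],0],[146,[1,0,0],0],[146,[0,0,0],0]]'

```text
time: 7.35
tool_pos: [0.5873, -0.106, 0.0583]
ee_rot: [-3.142, 0.005, -0.042]
wrist_force: [-7.5, 0.5, 4.7]
width: 0.04
finger_force: 3.6
```

The pot is firm on the stop at TCP x = 0.587, with the force rising. I'll back off, rise and check.

Request:
carry_out --increments '[[146,[-10,0,0],0],[146,[-20,0,0],0],[146,[-20,0,-20],0],[146,[-20,0,-40],0],[103,[-20,0,-40],0],[103,[0,0,-40],0],[103,[0,0,0],0],[103,[0,0,0],0]]'

```text
time: 8.15
tool_pos: [0.5005, -0.1025, 0.1999]
ee_rot: [3.141, -0.005, -0.042]
wrist_force: [0.0, -0.1, -0.2]
width: 0.056
finger_force: 0.0
```

```bash
python3 look.py w6
python3 - <<'E'
from h import *
cf=cal("wrist")
im=cv2.imread("pics/w6.png")
for nm,a,c,b,_ in meas(im,cf):
    if nm=="G": print([onz(cf,*q,.072).round(4)[:2].tolist() for q in b])
E
```

```text
8.2 [ 0.49960267 -0.10222117  0.19795017] [-3.14158615e+00 -6.22363512e-04 -4.21623884e-02] [-0.2117758   0.2941184  -0.36783054] 0.055990306875498205
R 2723.0 [62.8 83.7] [[35.0, 47.0], [72.0, 39.0], [90.0, 120.0], [53.0, 129.0]] [0.6238 0.0892 0.075 ]
R 1998.0 [16. 82.] [[0.0, 124.0], [0.0, 40.0], [32.0, 40.0], [32.0, 124.0]] [0.6265 0.1242 0.075 ]
R 5996.5 [322.5  74.5] [[281.0, 121.0], [281.0, 28.0], [364.0, 28.0], [364.0, 121.0]] [ 0.6218 -0.1071  0.075 ]
G 2155.5 [402. 173.] [[384.0, 205.0], [385.0, 140.0], [420.0, 141.0], [419.0, 206.0]] [ 0.546  -0.1676  0.075 ]
G 2131.0 [239.5 173. ] [[222.0, 141.0], [257.0, 141.0], [257.0, 205.0], [222.0, 205.0]] [ 0.5516 -0.0375  0.075 ]
[[0.5192, -0.1525], [0.5707, -0.1538], [0.5688, -0.1815], [0.5173, -0.1815]]
[[0.5756, -0.0256], [0.5744, -0.0531], [0.5237, -0.0486], [0.5249, -0.0198]]
```

View pics/w6.png

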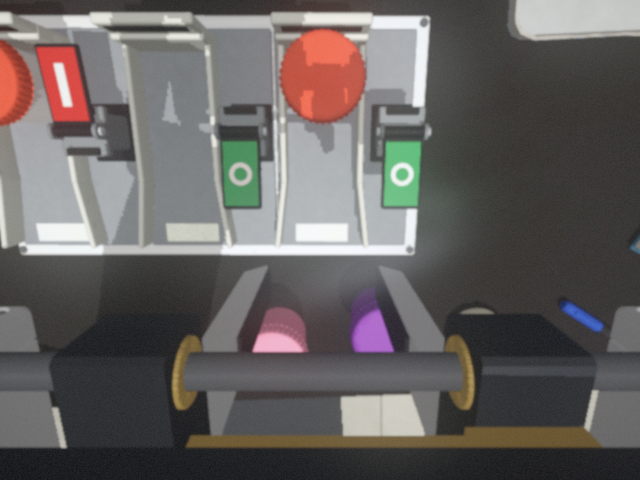

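The pot is home against the stop at (322,75). The tag is still green at (402,173), with its edge at x about 0.517 and the hinge at about 0.579. I'll move to straddle the tag.

Request:
carry_out --increments '[[103,[16,32,0],0],[103,[16,32,0],0],[103,[0,0,40],0],[103,[0,0,40],0],[103,[0,0,30],0],[103,[0,0,19],0],[103,[0,0,0],0]]'

```text
time: 8.9
tool_pos: [0.525, -0.1659, 0.0629]
ee_rot: [-3.137, 0.011, -0.042]
wrist_force: [0.5, 0.2, 0.5]
width: 0.0558
finger_force: 0.0
```

Request:
carry_out --increments '[[150,[0,0,0],0],[175,[0,0,0],0],[185,[0,0,0],0],[195,[0,0,0],0],[195,[0,0,0],0]]'

```text
time: 9.4
tool_pos: [0.5298, -0.1677, 0.0706]
ee_rot: [3.141, -0.003, -0.042]
wrist_force: [0.9, 0.8, 1.0]
width: 0.0317
finger_force: 30.0
```

The tag is gripped at 31.7 mm width. I'll swing it up over the hinge.

Request:
carry_out --increments '[[195,[1.7,0,-11.2],0],[195,[4.9,0,-11.8],0],[195,[7.9,0,-10.1],0],[195,[0,0,0],0]]'

```text
time: 9.8
tool_pos: [0.5427, -0.1682, 0.1037]
ee_rot: [-3.142, 0.003, -0.042]
wrist_force: [-4.3, 0.1, 0.8]
width: 0.0314
finger_force: 30.0
```

Request:
carry_out --increments '[[195,[10.1,0,-7.8],0],[195,[11.8,0,-4.9],0],[195,[12.7,0,-1.7],0],[195,[12.7,0,1.7],0],[195,[11.8,0,4.9],0],[195,[0,0,0],0]]'

```text
time: 10.4
tool_pos: [0.6044, -0.1709, 0.112]
ee_rot: [3.141, -0.004, -0.042]
wrist_force: [0.7, -0.5, 0.0]
width: 0.0226
finger_force: 0.2
```

The width fell to 22 mm, so the tag slipped out on the way. I'll look.

Request:
carry_out --increments '[[195,[-15,0,-30],0],[195,[-25,0,-30],0],[195,[-25,0,-20],0],[195,[-15,0,0],0],[195,[0,0,0],0]]'

```text
time: 10.9
tool_pos: [0.5215, -0.1675, 0.1923]
ee_rot: [3.14, -0.003, -0.043]
wrist_force: [-0.4, -0.5, -0.4]
width: 0.0225
finger_force: 0.0
```

```bash
python3 look.py w7
```

```text
10.95 [ 0.52208636 -0.16742752  0.19122371] [ 3.14094185e+00 -1.72006931e-03 -4.28265258e-02] [0.12471776 0.18257264 0.17488   ] 0.021864515736961323
R 6068.5 [237.8 106.8] [[176.0, 105.0], [236.0, 45.0], [300.0, 109.0], [240.0, 169.0]] [ 0.6217 -0.108   0.075 ]
G 2140.5 [159.5 203.5] [[140.0, 172.0], [175.0, 170.0], [179.0, 235.0], [144.0, 237.0]] [ 0.5518 -0.0382  0.075 ]
```

View pics/w7.png

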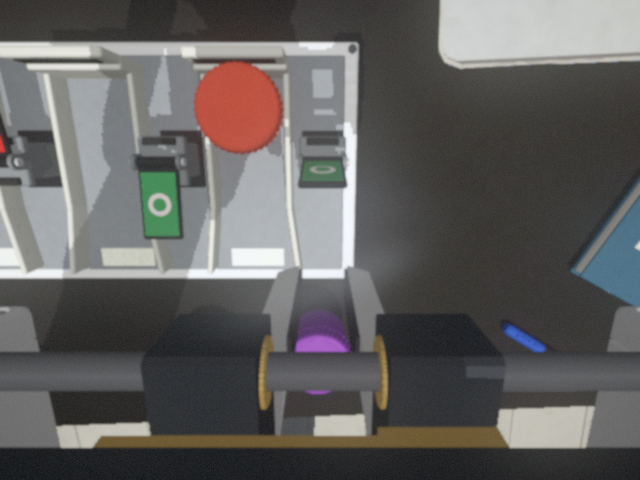

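The tag stands partly raised: hinge at row ~160, edge at row ~187, x ~322. Everything else is in place. I'll work out its angle, then push it over with closed fingers from the front.

Run:
```python
from h import *
cf=cal("wrist")
for v in(182,187):
    for th in range(10,100,10):
        t=np.radians(th);p=np.array([.579-.062*np.cos(t),-.168,.069+.062*np.sin(t)])
        print(v,th,proj(cf,p).round(0)) if v==187 else 0
```

```text
187 10 [324. 240.]
187 20 [324. 240.]
187 30 [324. 238.]
187 40 [324. 232.]
187 50 [323. 224.]
187 60 [323. 213.]
187 70 [322. 200.]
187 80 [321. 184.]
187 90 [320. 167.]
```

Request:
carry_out --increments '[[255,[0,0,0],0],[255,[4,0,30],0],[255,[4,0,30],0],[255,[0,0,17],0],[255,[0,0,0],0]]'

```text
time: 11.45
tool_pos: [0.5286, -0.1665, 0.1085]
ee_rot: [-3.138, 0.008, -0.042]
wrist_force: [1.5, -0.1, -0.4]
width: 0.0002
finger_force: 0.0
```

Request:
carry_out --increments '[[255,[10,0,0],0],[255,[10,0,0],0],[255,[10,0,0],0],[255,[10,0,0],0],[255,[10,0,0],0],[255,[10,0,0],0],[255,[10,0,0],0],[255,[0,0,0],0]]'

```text
time: 12.25
tool_pos: [0.6017, -0.1706, 0.1131]
ee_rot: [3.142, -0.001, -0.042]
wrist_force: [-0.7, -0.3, -0.5]
width: 0.0006
finger_force: 0.0
```

Request:
carry_out --increments '[[255,[5,0,4],0],[255,[5,0,4],0],[255,[5,0,5],0],[255,[4,0,5],0],[255,[3,0,4],0],[255,[0,0,0],0]]'

```text
time: 12.85
tool_pos: [0.6222, -0.1713, 0.0901]
ee_rot: [-3.141, 0.002, -0.042]
wrist_force: [-0.5, -0.3, 0.6]
width: 0.0007
finger_force: 0.0
```

Request:
carry_out --increments '[[255,[1,0,2],0],[255,[0,0,2],0],[255,[0,0,1],0],[255,[0,0,1],0],[255,[0,0,0],0]]'

```text
time: 13.35
tool_pos: [0.6235, -0.1716, 0.0858]
ee_rot: [3.141, -0.0, -0.042]
wrist_force: [-1.3, 0.2, 1.3]
width: 0.0003
finger_force: 0.6
```

Request:
carry_out --increments '[[255,[0,0,1],0],[255,[0,0,1],0],[255,[0,0,1],0],[255,[0,0,0],0]]'

```text
time: 13.75
tool_pos: [0.6235, -0.1717, 0.0854]
ee_rot: [3.141, -0.001, -0.042]
wrist_force: [-3.2, 1.0, 9.0]
width: 0.0005
finger_force: 5.0
```

The tag is pressed firmly at tip z = 0.0714, which means flat. I'll withdraw and check.

Request:
carry_out --increments '[[255,[0,0,-10],0],[255,[-10,0,-40],0],[255,[-30,0,-40],0],[255,[-40,0,-30],0],[255,[-30,0,0],0],[255,[0,0,0],0],[255,[0,0,0],0]]'

```text
time: 14.45
tool_pos: [0.5134, -0.167, 0.2025]
ee_rot: [3.141, -0.001, -0.043]
wrist_force: [-0.3, 0.1, -0.0]
width: 0.0008
finger_force: 0.0
```

```bash
python3 look.py w8
```

```text
14.5 [ 0.51382312 -0.16696544  0.20192972] [-3.14142153e+00 -2.29848052e-05 -4.23806009e-02] [ 0.40763071 -1.03118186 -0.54390174] 0.0005881204708900809
R 374.5 [  7. 116.] [[0.0, 141.0], [0.0, 91.0], [14.0, 91.0], [14.0, 141.0]] [0.6155 0.075  0.075 ]
R 2323.0 [323. 106.] [[305.0, 72.0], [341.0, 72.0], [341.0, 140.0], [305.0, 140.0]] [ 0.6122 -0.1709  0.075 ]
R 5761.0 [241.  97.] [[180.0, 95.0], [239.0, 36.0], [302.0, 99.0], [243.0, 158.0]] [ 0.6214 -0.1083  0.075 ]
G 2043.0 [164.3 192. ] [[145.0, 161.0], [179.0, 159.0], [183.0, 223.0], [149.0, 225.0]] [ 0.5514 -0.0382  0.075 ]
```

View pics/w8.png

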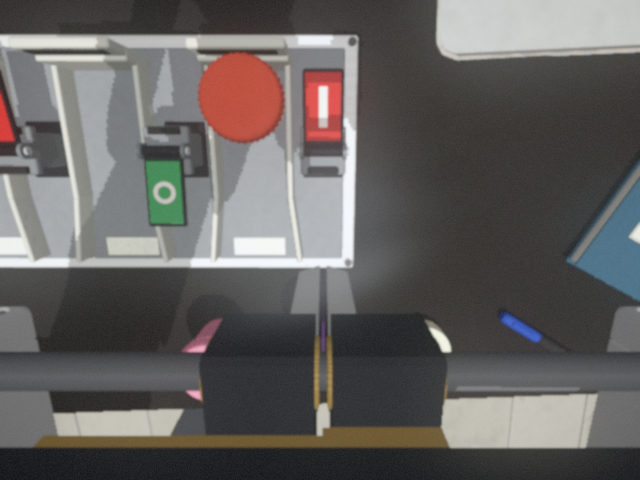

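The tag lies flat with its red face up at (323,106). The pot is unmoved at home (241,97), and the other tags are as they were. I'll hand in.

```bash
python3 -c "
from bench import robot
print(robot.close_job())"
```

```text
the job is handed in; nothing more can be done
None
```

The new pot is home against its back stop and its tag lies flat to the back showing red; the job was handed in at about 14.5 s (the hand-in gave no verdict), and nothing else was seen to move.

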